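# Seat the matching thread comb on the clay-press screw

## Task

Check the thread of the clay-press screw lying in the wooden cradles: of the three standing pitch-comb leaves take the one that matches its thread (the middle-sized one) and set it gently astride the screw, lengthways along it, so that all its teeth drop fully into the thread grooves and it sits flat and upright. Let go of it, and leave the other two leaves standing where they are.

Things in the scene. Friction and masses are not known exactly. Their poses are not given: they have to be found in the camera images.
- leaf_mid_grip (a point): Matching steel leaf, 0.2 kg, standing on its teeth. Upright spine 70 mm long (x), 10 thick (y), 28 to 80 mm above its foot: pinch it across y. Below it three forked teeth 24 mm apart, 8.5 thick, each an upside-down V spreading at 45 degrees to 30 mm either side. Point: middle of the spine, 55 mm above the foot, 25 below the top. z up. A half turn about z changes nothing.
- leaf_short_grip (a point): A wrong leaf of the same form and height: teeth only 15 mm apart, spine 52 mm long. Same point and axes. Leave it standing.
- leaf_long_grip (a point): A wrong leaf of the same form and height: teeth 33 mm apart, spine 88 mm long. Same point and axes. Leave it standing.
- screw_mid (a point): Axis point at mid-thread of the fixed screw, 50 mm over the table. x along the screw, z up. Pitch 24 mm, thread 95 mm either way, root 44 and crests 56 mm in diameter. A groove is right above this point and every 24 mm along x; drop the middle tooth within 4 mm of one. Seated, the leaf's grip point is 62 mm above this axis (on crests 7 more). Cradles at both ends are no higher than the crests.

How it is judged (in metres and radians):
At the end, for the whole second after the job is handed in: The middle-sized leaf rests in the thread: grip point 55 to 65.5 mm above the screw axis, within 14 mm sideways and 60 mm along of its middle, upright within 11 degrees, along the screw within 12 degrees, at rest; the other leaves within 30 mm of their starts (z of leaf_mid_grip in the frame of screw_mid between 0.055 and 0.0655 m and y of leaf_mid_grip in the frame of screw_mid between -0.014 and 0.014 m and x of leaf_mid_grip in the frame of screw_mid between -0.06 and 0.06 m and angle between leaf_mid_grip's own z axis and vertical below 0.2 rad and angle between the x axis of leaf_mid_grip and the x axis of screw_mid, either way round below 0.21 rad and linear speed of leaf_mid below 0.02 m/s and distance of each of leaf_short_grip, leaf_long_grip from where it was at the start of the episode below 0.03 m); the robot touches nothing.
It fails at once if the leaf is rammed onto the screw (over 60 N) (contact force between leaf_mid and screw above 60 N).
It fails at once if the leaf is dropped (falls free of the fingers, from about 20 mm or more) (linear speed of leaf_mid above 0.6 m/s and contact force between the fingers and leaf_mid below 0.05 N).
It fails at once if a wrong leaf is knocked over (angle between any of leaf_short_grip, leaf_long_grip's own z axis and vertical above 0.6 rad).
It also fails if it takes over 38 s, if anything falls off the work surface, if the arm or the gripper's body presses on something with over 40 N, if the wrist force passes 120 N, or if a joint passes its speed limit or range.

## Robot

A 6-joint arm with a two-finger parallel gripper is mounted at the origin on the work surface. World frame = base frame: x ahead of the robot, y to its left, z up, the work surface at z = 0. Lengths are in m, angles in degrees, forces in N, time in s.
With the tool pointing down it reaches from about 0.4 to 0.825 m from the base axis. Payload 7 kg.
Tool frame: the origin (TCP) lies midway between the tips of the shut fingers; the grasp point (between the pads) lies 19 mm behind it (env.grip_point_offset is the distance from the TCP to the grasp point, in m); z points along the fingers, y is the line along which they close (so a half turn about z gives the same grasp; the last joint's range is limited). The gripper opens to 88 mm and grips with 3 to 60 N. Pads are 19 mm wide; open, the fingers measure 130 mm over their backs; the gripper's body (78 mm by 193 mm) begins 47 mm behind the grasp point.
Start: joints at [-59.582, 20.546, 0.682, 0, -70.136, -16.507], TCP at [0.162, -0.655, 0.227] pointing down, gripper open.
Joint ranges: [-176.03, 176.03], [-82.01, 121.73], [-58.28, 71.71], [-173.87, 95.51], [-174.79, -0.11], [-173.66, 173.66]. Speed limits (degrees/s): [136.94, 136.94, 172.46, 180, 180, 180].

## Interface

Orientations are given as a 3x3 rotation matrix whose columns are the frame's x, y, z axes.
In Python, from rig import env gives the robot as it stands.
- The arm moves only by the tool apply_moves, never from a script. Its argument "steps" is a list of rows, each a list of 3 entries, a list of its own where there are three numbers: the shift along the tool's x, y, z in m, then the turn about the tool's z in degrees, then the closure, from 0 (fully open) to 1 (shut). A call has 1 to 10 rows; each row is the pose to reach, as a shift and turn from the pose commanded when the call began, along the tool's axes at that moment; what a row does not reach only later rows make up. A row lasts 1/12 s, in which the tool goes at most 41.7 mm and 7.16 degrees, less where a joint would pass 70% of its speed; a pose out of reach is approached as far as the arm can. A call with a gripper value outside its range is refused whole. The fingers move at their own pace and stop on an object; "force" is the grip in N (left out, the last holds). Time passes only in rows, so rows that repeat a pose let the fingers close. It gives the time, the measured TCP pose, the force, the opening and the grip force at its end, in the units of the state.
- env.sense(): the state, without advancing time (a new reading comes with each control period).
- env.grab_frame(name): name is "scene" or "top" or "wrist"; returns (picture, depth): 420x560x3 uint8, blue, green, red; 420x560 float32, m along the optical axis (not along the pixel's ray), 0 where there is no reading.
- env.camera_model(name): a dict with "mtx" (3x3 intrinsics, pixels), "R" (3x3) and "t" (3): a world point X has camera coordinates R X + t. Camera axes: x right, y down, z forward; pixel columns grow to the right and rows downward; lengths in m; the calibration is good to about 2 mm. The wrist camera is an equidistant fisheye: a pixel r from the principal point sees the ray r / f radians off the axis. A picture is of the moment at which its call begins: read the wrist's pose just before it. camera_model takes no time and is no camera call; for the wrist camera it gives the pose at the moment of the call.
- env.sign_off(): hands the job in; it is judged then, once.
The state is a dict: "time_s": time; "joints": joint angles; "dq": joint speeds; "joint_torque": joint torques, N m; "tool_pos": TCP position; "tool_rot": TCP orientation; "contact_force": force on the tool from outside, world axes, zero at the start; "moment": the same for the moment, N m; "gripper_width": opening from 0.0 (shut) to 1.0 (fully open); "grasp_force": force on a finger pad.
Only numpy, scipy, OpenCV 4.12 (cv2) and the standard library are available. Lean on these libraries where they do the work, as an engineer would, in place of code of your own. Each camera call takes 0.05 s, during which the arm holds its last target. There are 200 camera calls.

## Working session

There is one attempt and no reset: what is moved stays moved. The work goes in short steps, Python scripts to look and compute and a tool call to move; the robot and the scene stay as the last step left them, time stands still between calls to the robot, and variables do not carry over. Pictures are saved under pics/ and viewed, at most 10 in all, crops included, and the job is handed in when it is done.

Besides the shell and the picture viewer there is one more tool, called as name(argument=value, ...), one argument or row to a line, values as JSON. apply_moves: Moves the arm, as the interface text tells. Its arguments: {"type":"object","properties":{"steps":{"type":"array"},"force":{"type":"number"}},"required":["steps"]}

```bash
mkdir -p pics
cat > h.py <<'E'
import numpy as np, cv2
from rig import env
def cloud(n):
    im,d=env.grab_frame(n); c=env.camera_model(n)
    K=np.array(c["mtx"]);R=np.array(c["R"]);t=np.array(c["t"])
    v,u=np.mgrid[:d.shape[0],:d.shape[1]]
    P=np.stack([(u-K[0,2])/K[0,0]*d,(v-K[1,2])/K[1,1]*d,d],-1)
    W=(P-t)@R
    W[d==0]=np.nan
    return im,d,W
E
python3 - <<'E'
from h import *
s=env.sense(); print(s["tool_pos"],np.round(s["tool_rot"],3),s["time_s"])
for n in("top","scene"):
    im,d,W=cloud(n); cv2.imwrite(f"pics/{n}0.png",im); np.save(f"{n}0.npy",W)
    c=env.camera_model(n); print(n,np.round(-np.array(c["R"]).T@c["t"],3))
E
```

```text
[ 0.16213506 -0.65472208  0.22560025] [[-0.971 -0.24  -0.001]
 [-0.24   0.971  0.002]
 [ 0.     0.002 -1.   ]] 0.0
top [0.497 0.011 1.126]
scene [0.941 0.395 0.66 ]
```

View pics/top0.png

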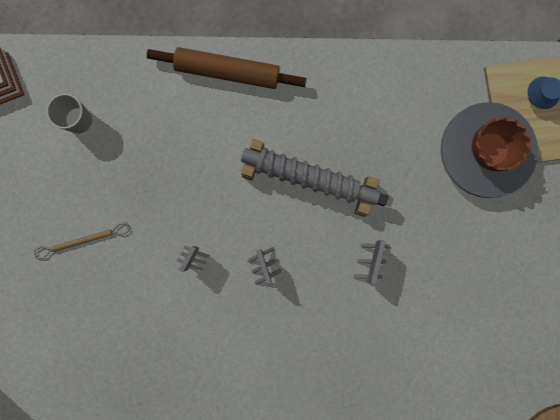

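View pics/scene0.png

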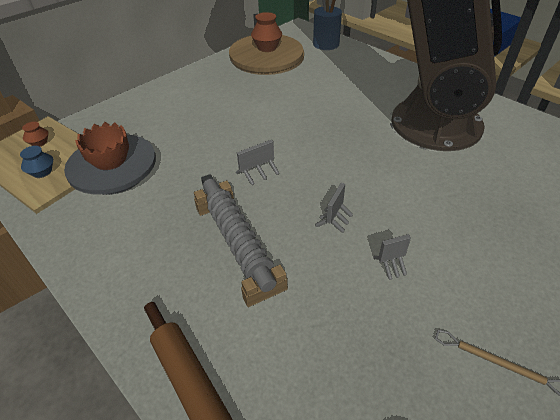

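The top view shows the screw from pixel (243,155) to (390,200). The three leaves are short at (190,258), middle at (265,267) and long at (377,262).

Run:
```python
from h import *
for n in ("top","scene"):
    W=np.load(n+"0.npy"); P=W.reshape(-1,3); P=P[~np.isnan(P[:,0])]
    if n=="top":
        for (u,v) in((190,258),(265,267),(377,262),(315,177)): print("px",u,v,np.round(np.nanmedian(W[v-3:v+4,u-3:u+4].reshape(-1,3),0),3))
        reg=[W[245:275,175:210],W[240:292,245:285],W[235:288,350:392]]
        cen=[]
        for r in reg:
            q=r.reshape(-1,3);q=q[q[:,2]>.068]; (c,sz,a)=cv2.minAreaRect((q[:,:2]*1000).astype(np.float32)); print("leaf",len(q),np.round(c,1),np.round(sz,1),a,"z",np.round(np.percentile(q[:,2],[5,50,95]),4)); cen.append(np.array(c)/1000)
        S=W[135:220,235:400].reshape(-1,3)
        S0=np.nanmedian(W[174:181,312:319].reshape(-1,3),0)[:2]
    else:
        for c in cen:
            q=P[(np.hypot(*(P[:,:2]-c).T)<.06)&(P[:,2]>.04)]; 
            (cc,sz,a)=cv2.minAreaRect((q[:,:2]*1000).astype(np.float32)); print("scene leaf",len(q),np.round(cc,1),np.round(sz,1),a,q[:,2].max())
        S=P[np.hypot(*(P[:,:2]-S0).T)<.16]
    q=S[S[:,2]>.06]; m=q.mean(0)
    vx,vy,x0,y0=cv2.fitLine(q[:,:2].astype(np.float32),cv2.DIST_HUBER,0,.001,.001).ravel()
    a=np.array([vx,vy]); 
    s=(q[:,:2]-[x0,y0])@a; w=(q[:,:2]-[x0,y0])@[-a[1],a[0]]
    print(n,"axis",a,np.degrees(np.arctan2(vy,vx)),x0,y0,"s",s.min(),s.max(),"w",np.percentile(w,[2,50,98]),"zmax",q[:,2].max())
    # profile: top line heights
    k=abs(w)<.008
    b=np.round(s[k]/.004).astype(int)
    print([(4*i,round(1000*np.median(q[k][b==i,2]),1)) for i in np.unique(b)])
```

```text
px 190 258 [0.469 0.182 0.078]
px 265 267 [0.453 0.033 0.079]
px 377 262 [ 0.465 -0.187  0.079]
px 315 177 [ 0.632 -0.065  0.075]
leaf 155 [468.4 184.6] [10.4 51.5] 63.44772720336914 z [0.0721 0.0796 0.0827]
leaf 187 [453.5  34.8] [69.4 10.1] 18.508316040039062 z [0.0763 0.0797 0.0832]
leaf 270 [ 465.2 -190.4] [10.9 87.4] 76.40777587890625 z [0.0713 0.0793 0.0826]
top axis [0.2982592  0.95448494] 72.64693 0.6360321 -0.05728988 s -0.16153005370147608 0.14545339766393892 w [-0.0225187   0.00025866  0.02111771] zmax 0.0828979268370562
[(np.int64(-160), np.float64(61.6)), (np.int64(-156), np.float64(61.7)), (np.int64(-152), np.float64(61.6)), (np.int64(-148), np.float64(61.1)), (np.int64(-144), np.float64(62.6)), (np.int64(-140), np.float64(64.8)), (np.int64(-136), np.float64(63.7)), (np.int64(-132), np.float64(64.5)), (np.int64(-128), np.float64(64.3)), (np.int64(-124), np.float64(63.7)), (np.int64(-120), np.float64(64.3)), (np.int64(-116), np.float64(64.8)), (np.int64(-112), np.float64(64.5)), (np.int64(-108), np.float64(64.2)), (np.int64(-104), np.float64(65.0)), (np.int64(-100), np.f
[... 4554 characters left out ...]
at64(72.0)), (np.int64(52), np.float64(71.5)), (np.int64(56), np.float64(72.3)), (np.int64(60), np.float64(72.2)), (np.int64(64), np.float64(77.3)), (np.int64(68), np.float64(77.0)), (np.int64(72), np.float64(73.5)), (np.int64(76), np.float64(72.0)), (np.int64(80), np.float64(74.0)), (np.int64(84), np.float64(76.1)), (np.int64(88), np.float64(76.8)), (np.int64(92), np.float64(69.8)), (np.int64(96), np.float64(64.1)), (np.int64(100), np.float64(64.4)), (np.int64(104), np.float64(64.5)), (np.int64(108), np.float64(64.3)), (np.int64(112), np.float64(64.2)), (np.int64(116), np.float64(64.6)), (np.int64(120), np.float64(65.0)), (np.int64(124), np.float64(63.9)), (np.int64(128), np.float64(63.3))]
```

apply_moves(
  steps=[
    [[-0.425, 0.312, 0], -4.5, 0],
    [[-0.425, 0.312, 0], -4.5, 0],
    [[-0.425, 0.312, 0], -4.5, 0],
    [[-0.425, 0.312, 0], -4.5, 0],
    [[-0.425, 0.312, 0], -4.5, 0],
    [[-0.425, 0.312, 0], -4.5, 0],
    [[-0.425, 0.312, 0], -4.5, 0],
    [[-0.425, 0.312, 0], -4.5, 0],
    [[-0.425, 0.312, 0], -4.5, 0],
    [[-0.425, 0.312, 0], -4.5, 0],
  ],
)

```text
time_s: 0.93
tool_pos: [0.4297, -0.3332, 0.2265]
tool_rot: [[-0.949, -0.316, 0.0], [-0.316, 0.949, 0.0], [-0.0, 0.0, -1.0]]
contact_force: [0.5, -1.2, -0.4]
gripper_width: 1.0
grasp_force: 0.0
```

apply_moves(
  steps=[
    [[-0.14, 0.341, 0], 0, 0.2],
    [[-0.14, 0.341, 0], 0, 0.2],
    [[-0.14, 0.341, 0], 0, 0.2],
    [[-0.14, 0.341, 0], 0, 0.2],
    [[-0.14, 0.341, 0], 0, 0.2],
    [[-0.14, 0.341, 0], 0, 0.2],
    [[-0.14, 0.341, 0], 0, 0.2],
    [[-0.14, 0.341, 0], 0, 0.2],
    [[-0.14, 0.341, 0], 0, 0.2],
    [[-0.14, 0.341, 0], 0, 0.2],
  ],
)

```text
time_s: 1.77
tool_pos: [0.4546, 0.0374, 0.2266]
tool_rot: [[-0.947, -0.32, 0.001], [-0.32, 0.947, 0.001], [-0.001, 0.001, -1.0]]
contact_force: [0.6, 0.4, -0.4]
gripper_width: 0.799
grasp_force: 0.0
```

```bash
cat >> h.py <<'E'
def wcloud():
    c=env.camera_model("wrist"); im,d=env.grab_frame("wrist")
    K=np.array(c["mtx"]);R=np.array(c["R"]);t=np.array(c["t"])
    v,u=np.mgrid[:d.shape[0],:d.shape[1]]
    x=(u-K[0,2])/K[0,0];y=(v-K[1,2])/K[1,1];r=np.hypot(x,y)+1e-9
    k=np.tan(np.minimum(r,1.5))/r
    W=(np.stack([x*k*d,y*k*d,d],-1)-t)@R
    W[(d==0)|(r>1.4)]=np.nan
    return im,d,W
E
python3 - <<'E'
from h import *
s=env.sense(); print(s["tool_pos"],s["time_s"],s["joints"])
im,d,W=wcloud(); cv2.imwrite("pics/w1.png",im); np.save("w1.npy",W)
P=W.reshape(-1,3);P=P[~np.isnan(P[:,0])]
q=P[(np.hypot(P[:,0]-.455,P[:,1]-.035)<.06)&(P[:,2]>.072)&(P[:,2]<.09)]
print(len(q),cv2.minAreaRect((q[:,:2]*1000).astype(np.float32)),np.percentile(q[:,2],[5,50,95]))
E
```

```text
[0.4545909  0.0374286  0.22663627] 1.7667 [ 2.95528204e+01 -6.48794413e-01 -2.56059708e+01 -2.39595677e-02
 -6.49753282e+01 -1.00882662e+02]
699 ((453.9167175292969, 34.156856536865234), (68.8371810913086, 8.974730491638184), 18.42779541015625) [0.07777477 0.07893866 0.08004642]
```

View pics/w1.png

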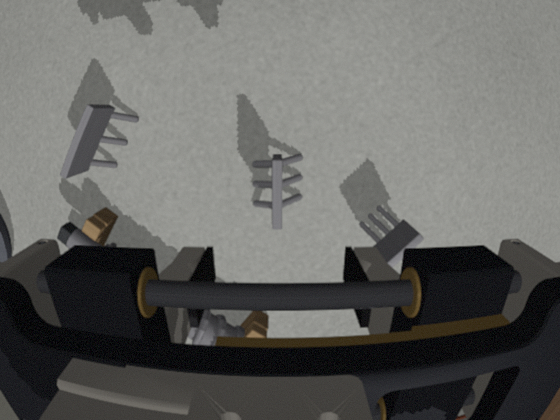

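The wrist view shows the middle leaf's spine from (277,157) to (277,228), square to the fingers. The long leaf is at left and the short one at right. Its centre agrees with the top camera to 1 mm, so I'll descend.

apply_moves(
  steps=[
    [[0.001, -0.003, 0.04], 0, 0.2],
    [[0.001, -0.003, 0.08], 0, 0.3],
    [[0.001, -0.003, 0.115], 0, 0.3],
    [[0.001, -0.003, 0.145], 0, 0.3],
    [[0.001, -0.003, 0.165], 0, 0.3],
    [[0.001, -0.003, 0.18], 0, 0.3],
    [[0.001, -0.003, 0.187], 0, 0.3],
    [[0.001, -0.003, 0.187], 0, 0.3],
  ],
)

```text
time_s: 2.48
tool_pos: [0.453, 0.0284, 0.0381]
tool_rot: [[-0.949, -0.315, -0.003], [-0.315, 0.949, -0.002], [0.003, -0.0, -1.0]]
contact_force: [-0.3, -0.0, 0.4]
gripper_width: 0.702
grasp_force: 0.0
```

apply_moves(
  steps=[
    [[0, 0, 0], 0, 0.6],
    [[0, 0, 0], 0, 0.75],
    [[0, 0, 0], 0, 0.85],
    [[0, 0, 0], 0, 0.95],
    [[0, 0, 0], 0, 1],
    [[0, 0, 0], 0, 1],
    [[0, 0, 0], 0, 1],
    [[0, 0, 0], 0, 1],
  ],
  force=25,
)

```text
time_s: 3.15
tool_pos: [0.4545, 0.0299, 0.0399]
tool_rot: [[-0.949, -0.316, 0.001], [-0.316, 0.949, 0.001], [-0.001, 0.0, -1.0]]
contact_force: [-2.2, 3.8, 4.7]
gripper_width: 0.152
grasp_force: 2.2
```

apply_moves(
  steps=[
    [[0, 0.004, 0], 0, 1],
    [[0, 0.004, 0], 0, 1],
    [[0, 0.004, 0], 0, 1],
    [[0, 0.004, 0], 0, 1],
  ],
)

```text
time_s: 3.48
tool_pos: [0.4523, 0.0333, 0.0394]
tool_rot: [[-0.949, -0.316, -0.001], [-0.316, 0.949, -0.0], [0.001, 0.0, -1.0]]
contact_force: [-3.7, 1.9, 3.3]
gripper_width: 0.11
grasp_force: 25.0
```

apply_moves(
  steps=[
    [[0, 0, -0.01], 0, 1],
    [[0, 0, -0.03], 0, 1],
    [[0, 0, -0.06], 0, 1],
    [[0, 0, -0.09], 0, 1],
    [[0, 0, -0.12], 0, 1],
    [[0, 0, -0.13], 0, 1],
    [[0, 0, -0.13], 0, 1],
    [[0, 0, -0.13], 0, 1],
  ],
)

```text
time_s: 4.15
tool_pos: [0.4526, 0.0333, 0.1693]
tool_rot: [[-0.949, -0.315, 0.0], [-0.315, 0.949, 0.001], [-0.001, 0.001, -1.0]]
contact_force: [-0.2, -0.6, -3.1]
gripper_width: 0.111
grasp_force: 25.0
```

Run:
```python
from h import *
s=env.sense(); print(s["tool_pos"],s["time_s"],s["joints"],s["contact_force"])
im,d,W=wcloud(); cv2.imwrite("pics/w2.png",im); np.save("w2.npy",W)
```

```text
[0.45264868 0.03330138 0.16934781] 4.15 [ 2.91834496e+01  2.13600891e+00 -3.08666135e+01 -2.87998607e-02
 -5.69575952e+01 -1.00779044e+02] [-0.16972988 -0.58347677 -3.10807337]
```

View pics/w2.png

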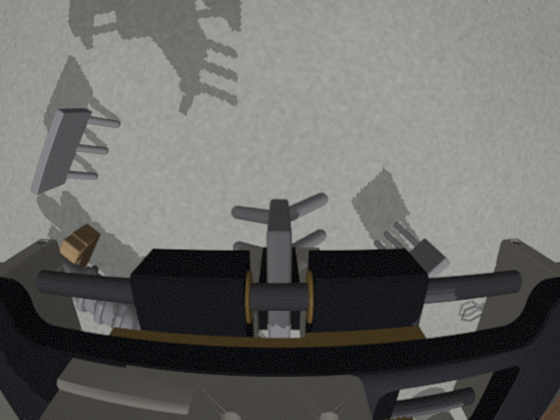

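Leaf held upright at about (280,250), and the others are undisturbed. Next I carry it over the screw.

apply_moves(
  steps=[
    [[-0.02, -0.02, -0.005], -6, 1],
    [[-0.04, -0.04, -0.01], -12, 1],
    [[-0.06, -0.06, -0.01], -18, 1],
    [[-0.08, -0.08, -0.01], -24, 1],
    [[-0.1, -0.1, -0.01], -30, 1],
    [[-0.12, -0.12, -0.01], -36, 1],
    [[-0.135, -0.135, -0.01], -43, 1],
    [[-0.146, -0.145, -0.01], -49, 1],
    [[-0.146, -0.145, -0.01], -54.3, 1],
    [[-0.146, -0.145, -0.01], -54.3, 1],
  ],
)

```text
time_s: 5.03
tool_pos: [0.6366, -0.0588, 0.1761]
tool_rot: [[-0.294, -0.956, -0.005], [-0.956, 0.294, -0.001], [0.002, 0.005, -1.0]]
contact_force: [-0.3, 1.0, -2.1]
gripper_width: 0.11
grasp_force: 25.0
```

apply_moves(
  steps=[
    [[0, 0, 0], 0, 1],
    [[0, 0, 0], 0, 1],
    [[0, 0, 0], 0, 1],
  ],
)

```text
time_s: 5.28
tool_pos: [0.6366, -0.0579, 0.1791]
tool_rot: [[-0.299, -0.954, -0.001], [-0.954, 0.299, -0.0], [0.0, 0.001, -1.0]]
contact_force: [-1.6, -0.3, -1.7]
gripper_width: 0.113
grasp_force: 25.0
```

```bash
cat > m.py <<'E'
from h import *
import sys
tag=sys.argv[1]
s=env.sense(); print(s["tool_pos"],s["time_s"],np.degrees(np.arctan2(s["tool_rot"][1][1],s["tool_rot"][0][1])))
th=np.radians(72.7); a=np.array([np.cos(th),np.sin(th)]); b=np.array([-a[1],a[0]]); O=np.array([.638,-.058])
zt=s["tool_pos"][2]+.019+.022   # spine top
for n,f in(("wrist",wcloud),("top",lambda:cloud("top")),("scene",lambda:cloud("scene"))):
    im,d,W=f(); cv2.imwrite(f"pics/{n}{tag}.png",im); np.save(f"{n}{tag}.npy",W)
    P=W.reshape(-1,3);P=P[~np.isnan(P[:,0])]; S=(P[:,:2]-O)@a; w=(P[:,:2]-O)@b
    # leaf: spine points near gripper plane
    k=(abs(S)<.06)&(abs(w)<.008)&(P[:,2]>zt-.045)&(P[:,2]<zt+.008)
    if k.sum(): print(n,"spine n",k.sum(),"s",np.round(np.percentile(S[k],[0,1,50,99,100]),4),"w",np.round(np.percentile(w[k],[2,50,98]),4),"z",np.round(np.percentile(P[k,2],[2,50,98]),4))
    # screw
    k=(abs(S)<.12)&(abs(w)<.035)&(P[:,2]>.03)&(P[:,2]<.084)
    q=P[k];Sk=S[k];wk=w[k]
    # cylinder-ish: fit axis w,phase with z: model radius r(s)=25+ 3cos
    from scipy.optimize import least_squares
    k=abs(Sk)<.085; q=q[k];Sk=Sk[k];wk=wk[k]
    def res(p):
        w0,sl,z0,ph,A,r0=p
        return np.hypot(wk-w0-sl*Sk,q[:,2]-z0)-r0-A*np.cos(2*np.pi*(Sk-ph)/.024)
    best=None
    for ph in(0,.008,-.008):
        r=least_squares(res,[0,0,.05,ph,-.003,.0245],loss="soft_l1",f_scale=.002,x_scale=[.001,.01,.001,.004,.001,.001])
        if best is None or r.cost<best.cost: best=r
    print(n,len(q),"w0,slope,z0,phase(groove if A<0),A,r",np.round(best.x,4),"rms",np.median(abs(res(best.x))))
E
python3 m.py 3
```

```text
[ 0.63662065 -0.05790975  0.17907453] 5.2833 162.6084116562932
wrist spine n 3166 s [-0.0347 -0.0344 -0.0178  0.0164  0.0186] w [-0.0076  0.0006  0.0074] z [0.1804 0.2182 0.2249]
wrist 5818 w0,slope,z0,phase(groove if A<0),A,r [ 0.0003  0.0088  0.0478  0.0005 -0.0027  0.0254] rms 0.0010323558633850045
top 611 w0,slope,z0,phase(groove if A<0),A,r [ 0.0001  0.0046  0.05   -0.0018 -0.0026  0.0246] rms 0.0015035090204381651
scene spine n 375 s [-0.0064 -0.0037  0.0258  0.0383  0.0387] w [-0.0073 -0.0027  0.0069] z [0.1767 0.2094 0.2266]
scene 1756 w0,slope,z0,phase(groove if A<0),A,r [-0.0023  0.0049  0.0494  0.0018 -0.0026  0.0249] rms 0.0012732583860427112
```

apply_moves(
  steps=[
    [[0.0005, -0.001, 0.012], 0, 1],
    [[0.0005, -0.001, 0.028], 0, 1],
    [[0.0005, -0.001, 0.042], 0, 1],
    [[0.0005, -0.001, 0.054], 0, 1],
    [[0.0005, -0.001, 0.062], 0, 1],
    [[0.0005, -0.001, 0.067], 0, 1],
    [[0.0005, -0.001, 0.069], 0, 1],
    [[0.0005, -0.001, 0.069], 0, 1],
    [[0.0005, -0.001, 0.069], 0, 1],
    [[0.0005, -0.001, 0.069], 0, 1],
  ],
)

```text
time_s: 6.27
tool_pos: [0.6385, -0.0589, 0.1114]
tool_rot: [[-0.297, -0.955, 0.001], [-0.955, 0.297, 0.0], [-0.0, -0.001, -1.0]]
contact_force: [1.3, 0.6, -2.0]
gripper_width: 0.114
grasp_force: 25.0
```

```bash
python3 m.py 4
python3 - <<'E'
import cv2,numpy as np
s=cv2.imread("pics/scene4.png")[130:330,150:350];w=cv2.imread("pics/wrist4.png")
cv2.imwrite("pics/c4.png",np.hstack([cv2.resize(s,(420,420),interpolation=3),w[:,100:460]]))
E
```

```text
[ 0.63854828 -0.0589069   0.11135279] 6.2667 162.71622685425803
wrist spine n 3135 s [-0.0351 -0.0348 -0.0184  0.0161  0.018 ] w [-0.0075 -0.0005  0.0074] z [0.1132 0.1504 0.1572]
wrist 8563 w0,slope,z0,phase(groove if A<0),A,r [ 0.0005  0.0136  0.0477 -0.0113  0.0027  0.0256] rms 0.0010740649435723323
top 446 w0,slope,z0,phase(groove if A<0),A,r [ 0.0017  0.0192  0.05    0.023  -0.0023  0.0242] rms 0.0015885181101817198
scene spine n 300 s [-0.0071 -0.0023  0.0257  0.0379  0.0381] w [-0.0074 -0.0036  0.0071] z [0.1092 0.1425 0.1578]
scene 1309 w0,slope,z0,phase(groove if A<0),A,r [-0.0023  0.0032  0.049   0.0008 -0.0026  0.0256] rms 0.0013859157298386686
```

View pics/c4.png

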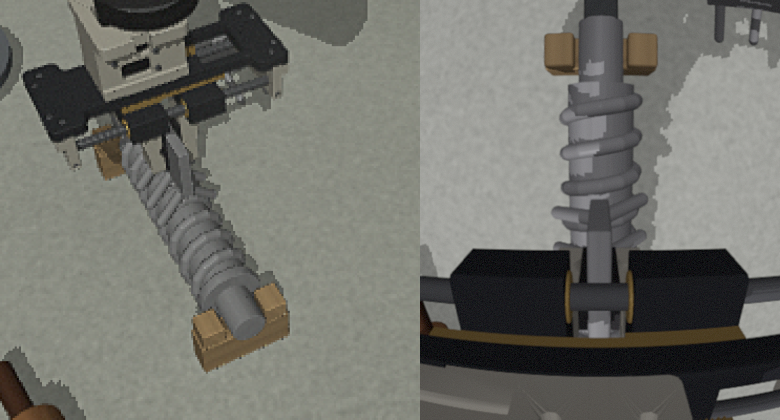

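The left crop shows the leaf over the screw; the right (wrist) crop shows its first tooth between crests at about (600,215). It is aligned with the groove to within about 1–2 mm, so I lower slowly.

apply_moves(
  steps=[
    [[0.0005, 0, 0.0015], 0, 1],
    [[0.0005, 0, 0.003], 0, 1],
    [[0.0005, 0, 0.0045], 0, 1],
    [[0.0005, 0, 0.006], 0, 1],
    [[0.0005, 0, 0.0075], 0, 1],
    [[0.0005, 0, 0.009], 0, 1],
    [[0.0005, 0, 0.01], 0, 1],
    [[0.0005, 0, 0.01], 0, 1],
  ],
)

```text
time_s: 7.08
tool_pos: [0.6377, -0.0594, 0.1002]
tool_rot: [[-0.297, -0.955, -0.001], [-0.955, 0.297, -0.0], [0.0, 0.0, -1.0]]
contact_force: [-0.2, 0.5, -2.4]
gripper_width: 0.111
grasp_force: 25.0
```

apply_moves(
  steps=[
    [[0, 0, 0.0007], 0, 1],
    [[0, 0, 0.0014], 0, 1],
    [[0, 0, 0.0021], 0, 1],
    [[0, 0, 0.0028], 0, 1],
    [[0, 0, 0.0034], 0, 1],
    [[0, 0, 0.0034], 0, 1],
  ],
)

```text
time_s: 7.58
tool_pos: [0.6377, -0.0594, 0.097]
tool_rot: [[-0.297, -0.955, -0.0], [-0.955, 0.297, -0.0], [0.0, 0.0, -1.0]]
contact_force: [0.2, 0.2, -2.1]
gripper_width: 0.118
grasp_force: 25.0
```

apply_moves(
  steps=[
    [[0, 0, 0.0005], 0, 1],
    [[0, 0, 0.001], 0, 1],
    [[0, 0, 0.0015], 0, 1],
    [[0, 0, 0.0015], 0, 1],
  ],
)

```text
time_s: 7.92
tool_pos: [0.638, -0.0594, 0.0967]
tool_rot: [[-0.297, -0.955, 0.001], [-0.955, 0.297, -0.0], [0.0, -0.001, -1.0]]
contact_force: [-2.2, 0.8, 5.8]
gripper_width: 0.114
grasp_force: 25.0
```

Contact came at the expected seated height, so I release.

apply_moves(
  steps=[
    [[0, 0, -0.0005], 0, 1],
    [[0, 0, -0.0005], 0, 0.85],
    [[0, 0, -0.0005], 0, 0.75],
    [[0, 0, -0.0005], 0, 0.6],
    [[0, 0, -0.0005], 0, 0.5],
    [[0, 0, -0.0005], 0, 0.5],
    [[0, 0, -0.0005], 0, 0.5],
  ],
  force=5,
)

```text
time_s: 8.5
tool_pos: [0.6379, -0.0594, 0.0961]
tool_rot: [[-0.297, -0.955, -0.0], [-0.955, 0.297, -0.0], [0.0, 0.0, -1.0]]
contact_force: [-0.2, 0.0, -0.6]
gripper_width: 0.455
grasp_force: 0.0
```

apply_moves(
  steps=[
    [[0, 0, -0.01], 0, 0.5],
    [[0, 0, -0.03], 0, 0.5],
    [[0, 0, -0.06], 0, 0.5],
    [[0, 0, -0.09], 0, 0.5],
    [[0, 0, -0.12], 0, 0.5],
    [[0, 0, -0.14], 0, 0.5],
    [[0, 0, -0.14], 0, 0.5],
    [[0, 0, -0.14], 0, 0.5],
  ],
)

```text
time_s: 9.17
tool_pos: [0.6385, -0.0593, 0.2385]
tool_rot: [[-0.297, -0.955, 0.004], [-0.955, 0.297, 0.001], [-0.002, -0.003, -1.0]]
contact_force: [-0.8, 0.5, -0.0]
gripper_width: 0.501
grasp_force: 0.0
```

Run:
```python
from h import *
im,d,W=wcloud(); s,_,V=cloud("scene")
for W in(W,V):
    P=W.reshape(-1,3);P=P[~np.isnan(P[:,0])]
    q=P[(np.hypot(P[:,0]-.638,P[:,1]+.058)<.06)&(P[:,2]>.1)&(P[:,2]<.16)]
    k=q[q[:,2]>.128]
    print(len(q),cv2.minAreaRect((k[:,:2]*1000).astype(np.float32)),np.percentile(k[:,2],[5,50,95]))
print(env.sense()["contact_force"],env.sense()["time_s"])
cv2.imwrite("pics/c5.png",np.hstack([cv2.resize(s[130:330,150:350],(420,420),interpolation=3),im[:,100:460]]))
```

```text
1006 ((638.3637084960938, -58.80485153198242), (68.87010192871094, 9.961504936218262), 72.43788146972656) [0.13427273 0.13563866 0.13684508]
380 ((640.0354614257812, -56.92344284057617), (70.68485260009766, 10.252763748168945), 72.04483795166016) [0.12969806 0.13682257 0.13830692]
[-0.00159835  0.09215174 -0.36709552] 9.2667
```

View pics/c5.png

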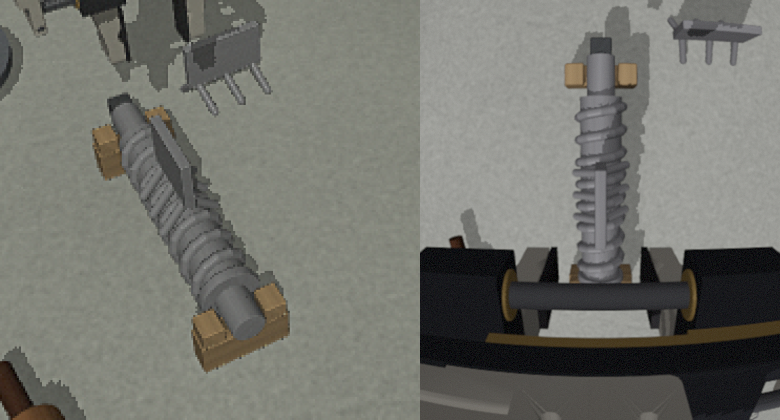

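The leaf stands upright astride the screw, at about (172,165) in the scene crop and (600,210) in the wrist crop. Its top is at 0.136–0.137 m (seated value 0.137), and its angle is 72.4° against the screw's 72.7°.

```bash
python3 -c "
from rig import env
print(env.sign_off())"
```

```text
the job is handed in; nothing more can be done
None
```

The middle leaf is seated flat and upright in the screw's thread and released, the other two leaves were left standing untouched, and the job was handed in at about 9.3 s of the 38 s allowed; the sign-off gave no verdict.

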